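Hold the pinning block square in the corner of the fixture

TASK

Square up the stepped wooden pinning block for gluing: set it upright on the plate of the low metal fixture and press it into the corner so that its tall end face bears on the short fence and its long side lies flush along the long fence, both at once. Finish while still holding it there with the gripper, pressing it firmly against both fences; do not let go. Leave the other things on the bench where they are.

Things in the scene. Friction and masses are not known exactly. Their poses are not given: they have to be found in the camera images.
- pinning_block: Loose pinning block of brown wood, 80 x 30 mm, about 0.08 kg: a stair of three steps 14, 28 and 42 mm high, each 26.7 mm long. Starts upright on the bench. Origin at the centre of its underside; x runs along its length from the low end to the tall end, y across its 30 mm width, z up. The tall end face is at x = +40 mm, the long sides at y = +-15 mm.
- tall_step (a point): Centre of the top of the block's tallest step: 26.7 mm from the block's origin along its x, 42 mm above its underside. The two side faces below it, 30 mm apart, are a good place to grip; a grip whose fingertips stay 15 mm or more above the block's underside clears the fences.
- fixture: Fixed dark steel plate 110 mm (x) by 160 mm (y), 10 mm thick, on the bench, with two fences standing 10 mm above it that meet at right angles in its far left corner. Origin at the centre of its underside, z up; plate top at z = 10 mm. The block is home with its origin at x = 20, y = 15, z = 10 mm of this frame and its x axis along the fixture's +y.
- long_fence: The long fence of the fixture, an aluminium bar 14 mm wide, 144 mm long, 10 mm high, running along the fixture's y at its far (+x) edge. Its inner face is at fixture x = +35 mm and looks to -x. Origin at the centre of the bar's underside, on the plate; axes as the fixture.
- end_fence: The short fence, an aluminium bar 14 mm wide, 60 mm long, 10 mm high, running along the fixture's x at its left (+y) end, from fixture x = -31 to +29 mm (a 6 mm gap in the corner). Its inner face is at fixture y = +55 mm and looks to -y. Origin at the centre of the bar's underside, on the plate; axes as the fixture.
- fixture_corner (a point): The point on the plate's top where the inner faces of the two fences would meet: fixture x = 35, y = 55, z = 10 mm.
- vent_box: Bystander: small white box with a mesh window, 38 mm cube; origin at the centre of its underside.
- pin_bowl: Bystander: glass bowl of black pins, 107 mm across, 66 mm high; origin at the centre of its underside.
- forceps: Bystander: steel forceps lying flat, 113 mm long; origin at the centre of its underside.
- jar_brown: Bystander: jar with a brown lid, 68 mm across, 82 mm high; origin at the centre of its underside.
There are look-alikes about, which are no part of the job. Of the things that look like the pinning_block, take the one that is farthest to the robot's left at the start.

How it is judged:
By the outcome, as a careful person would: the job done as asked, in the order asked, and still so for the second after the job is handed in, while the arm keeps its last pose, push and grip.
It also fails if it takes over 38 s, if anything falls off the work surface, if the arm or the gripper's body presses on something with over 40 N, if the wrist force passes 120 N, or if a joint passes its speed limit or range.

ROBOT

A 6-joint arm with a two-finger parallel gripper is mounted at the origin on a cart in front of the work surface, level with it; the furniture and walls round the work are solid. World frame = base frame: x ahead of the robot, y to its left, z up, the work surface at z = 0. Lengths are in mm, angles in degrees, forces in N, time in s.
With the tool pointing down it reaches from about 300 to 850 mm from the base axis. Payload 4.2 kg.
Tool frame: the origin (TCP) lies midway between the tips of the shut fingers; the grasp point (between the pads) lies 19 mm behind it (pinch_z is the distance from the TCP to the grasp point, in mm); z points along the fingers, y is the line along which they close (so a half turn about z gives the same grasp; the last joint's range is limited). The gripper opens to 91 mm and grips with 3 to 60 N. Pads are 32 mm wide; open, the fingers measure 118 mm over their backs; the gripper's body (76 mm by 178 mm) begins 60 mm behind the grasp point.
Start: joints at [75.057, 18.312, 89.639, -0, 72.044, -1.146], TCP at [137.127, 558.426, 213.976] pointing down, gripper open.
Joint ranges: [-177.97, 177.97], [-48.28, 115.42], [12.27, 149.76], [-77.06, 257.06], [2.81, 150.46], [-146.56, 146.56]. Speed limits (degrees/s): [147.25, 147.25, 180, 180, 180, 180].

INTERFACE

Orientations are given as [roll, pitch, yaw] about the fixed x, y, z axes, in that order (R = Rz(yaw) Ry(pitch) Rx(roll)).
In Python, from workcell import * gives the robot as it stands.
- The arm moves only by the tool step_arm, never from a script. Its argument "steps" is a list of rows, each a list of 7 numbers: the turn, a rotation vector about the tool's x, y, z in degrees, then the shift along the tool's x, y, z in mm, then the opening, from 0 (shut) to 1 (fully open). In form: [[rx, ry, rz, x, y, z, hand], ...]. A call has exactly 8 rows; each row shifts and turns the commanded pose from where the row before left it, along the tool's axes as they then stand; what a row does not reach is not made up. A row lasts 1/8 s, in which the tool goes at most 62.5 mm and 10.7 degrees, less where a joint would pass 70% of its speed; a pose out of reach is approached as far as the arm can. A call is refused whole if a number of a shift passes 62.5 or a number of a turn 10.7, either way. A call with a gripper value outside its range is refused whole. The fingers move at their own pace and stop on an object; "force" is the grip in N (left out, the last holds). Time passes only in rows, so rows that do not move let the fingers close, or fill a call up. It gives the time, the measured TCP pose, the force, the opening and the grip force at its end, in the units of the state.
- state(): the state, without advancing time (a new reading comes with each control period).
- grab_frame(name): name is "scene" or "top"; returns a dict with "image" (480x640x3 uint8, blue, green, red), "fovy" (degrees; the focal length in pixels is half the picture's height over the tangent of half this angle, whatever the lens; pixels are square), "cx", "cy" (the principal point, pixels), "origin" and "rotation" of the camera in the world. Camera axes: x right, y down, z forward; pixel columns grow to the right and rows downward; lengths in mm; the calibration is good to about 2 mm. A picture is of the moment at which its call begins. There is no depth.
- job_done(): hands the job in; it is judged then, once.
The state is a dict: "time_s": time; "qpos": joint angles; "qvel": joint speeds; "effort": joint torques, N m; "ee_pos": TCP position; "ee_rot": TCP orientation; "force": force on the tool from outside, world axes, zero at the start; "torque": the same for the moment, N m; "gripper_width": finger opening in mm; "gripper_force": force on a finger pad.
Only numpy, scipy, OpenCV 4.12 (cv2) and the standard library are available. Lean on these libraries where they do the work, as an engineer would, in place of code of your own. Each camera call takes 0.05 s, during which the arm holds its last target. There are 200 camera calls.

## Working session

There is one attempt and no reset: what is moved stays moved. The work goes in short steps, Python scripts to look and compute and a tool call to move; the robot and the scene stay as the last step left them, time stands still between calls to the robot, and variables do not carry over. Pictures are saved under pics/ and viewed, at most 10 in all, crops included, and the job is handed in when it is done.

Besides the shell and the picture viewer there is one more tool, called after ">>>" as name(argument=value, ...), one argument or row to a line, values as JSON. step_arm: Moves the arm, as the interface text tells. Its arguments: {"type":"object","properties":{"steps":{"type":"array","items":{"type":"array","items":{"type":"number"}}},"force":{"type":"number"}},"required":["steps"]}

```bash
mkdir -p pics; python3 - <<'E'
from workcell import *
import cv2,pickle
s=state();print(s['time_s'],s['ee_pos'],s['ee_rot'],s['gripper_width'])
for n in("scene","top"):
    f=grab_frame(n);cv2.imwrite(f"pics/{n}0.png",f["image"]);pickle.dump(f,open(f"{n}0.pkl","wb"))
    print(n,f["fovy"],f["cx"],f["cy"],f["origin"],f["rotation"])
E
```

```text
0.0 [136.96947424 557.90593035 213.10972039] [-1.79896255e+02 -1.49735767e-03  1.66206818e+02] 91.16013832117558
scene 50.26109066214294 324.957539623887 234.45908908245283 [  24.12509318 -865.01173612  539.63868197] [-123.44531535   -0.85197654  -46.92316875]
top 42.92067923988809 319.7228309476589 228.51004105241822 [ 464.98720009 -401.52758101 1229.77061928] [-175.52090493    1.38735869  -89.7804824 ]
```

View pics/scene0.png

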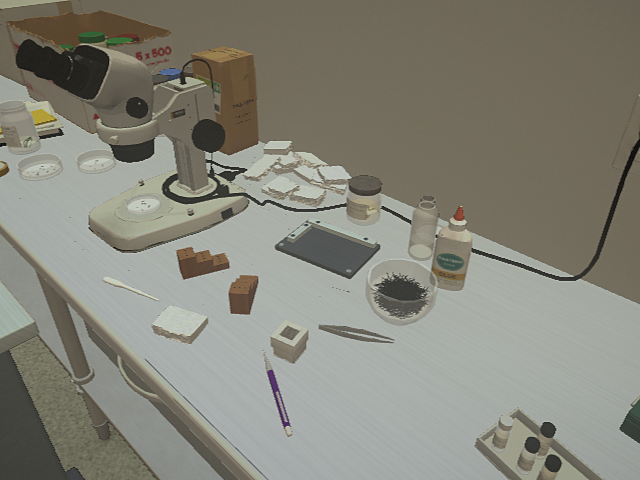

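View pics/top0.png

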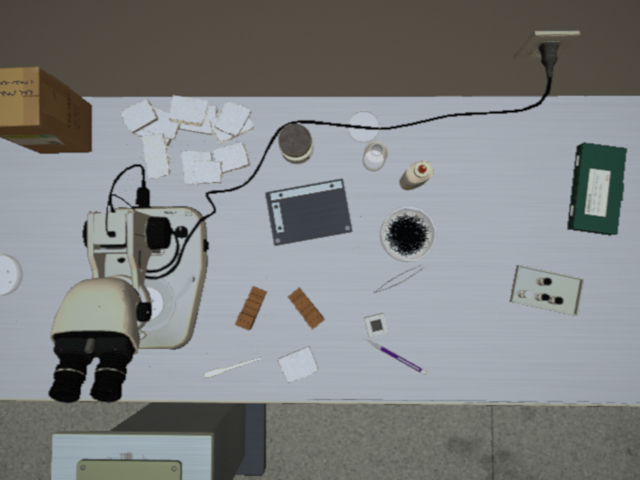

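```bash
cat > h.py <<'E'
import numpy as np,cv2,pickle
from scipy.spatial.transform import Rotation as R
def ray(f,u,v):
    F=240/np.tan(np.radians(f["fovy"]/2))
    M=np.array(f["rotation"]);M=R.from_euler("xyz",M,degrees=True).as_matrix() if M.ndim==1 else M
    d=M@np.array([(u-f["cx"])/F,(v-f["cy"])/F,1]);return np.array(f["origin"]),d/np.linalg.norm(d)
def onz(f,u,v,z):
    o,d=ray(f,u,v);return o+d*(z-o[2])/d[2]
def tri(f,p,g,q):
    a,d=ray(f,*p);b,e=ray(g,*q)
    t=np.linalg.lstsq(np.c_[d,-e],b-a,rcond=None)[0];x=a+d*t[0];y=b+e*t[1]
    return (x+y)/2,np.linalg.norm(x-y)
def proj(f,P):
    F=240/np.tan(np.radians(f["fovy"]/2));M=R.from_euler("xyz",f["rotation"],degrees=True).as_matrix()
    c=M.T@(np.array(P)-f["origin"]);return np.array([f["cx"]+F*c[0]/c[2],f["cy"]+F*c[1]/c[2]])
def load(n): return pickle.load(open(n+".pkl","rb"))
E
python3 - <<'E'
from h import *
s,t=load("scene0"),load("top0")
def crop(f,x,y,w,h,k): return cv2.resize(f["image"][y:y+h,x:x+w],None,fx=k,fy=k,interpolation=cv2.INTER_CUBIC)
a=crop(t,225,280,100,75,4);b=crop(s,170,235,100,85,4)
c=crop(t,258,172,100,75,4);d=crop(s,270,215,115,85,3.48)
H=lambda i:cv2.resize(i,(400,300))
cv2.imwrite("pics/crops.png",np.vstack([np.hstack([H(a),H(b)]),np.hstack([H(c),H(d)])]))
print("microscope", tri(t,(45,393-8),s,(18,50)))
for n,p,q in [("eyeL",(68,395),(25,52)),("head",(85,310),(110,55)),("armtop",(158,232),(200,85)),("box",(40,68),(253,50)),("base corner",(190,347),(118,248)),("baseR",(206,215),(247,195))]: print(n,tri(t,p,s,q))
for p in [(0,0),(52,432),(265,405),(120,460)]: print(p,onz(t,*p,0))
print(proj(t,(0,0,0)),proj(s,(137,558,214)))
E
```

```text
microscope (array([300.14541892,  22.50687105, 335.71721086]), np.float64(11.669705516993105))
eyeL (array([291.89089728, -17.03811953, 342.31924974]), np.float64(2.1569444016434303))
head (array([412.78648905, -28.33092813, 319.24632944]), np.float64(1.3897105453497474))
armtop (array([ 528.06424348, -114.77776943,  264.18040728]), np.float64(15.947593428740655))
box (array([812.12555126,  94.6187533 , 238.91577635]), np.float64(0.7215148857013072))
base corner (array([ 320.42894294, -115.31734084,   25.02607771]), np.float64(12.219608216670988))
baseR (array([ 581.50459451, -145.6533479 ,   38.70211975]), np.float64(7.724991094976749))
(0, 0) [1043.5083502   305.22057309    0.        ]
(52, 432) [153.95550572 160.07818728   0.        ]
(265, 405) [ 210.41001732 -264.30569684    0.        ]
(120, 460) [101.17177574  22.0425143    0.        ]
[129.61721096 512.99850628] [-145.67656308   78.07549359]
```

View pics/crops.png

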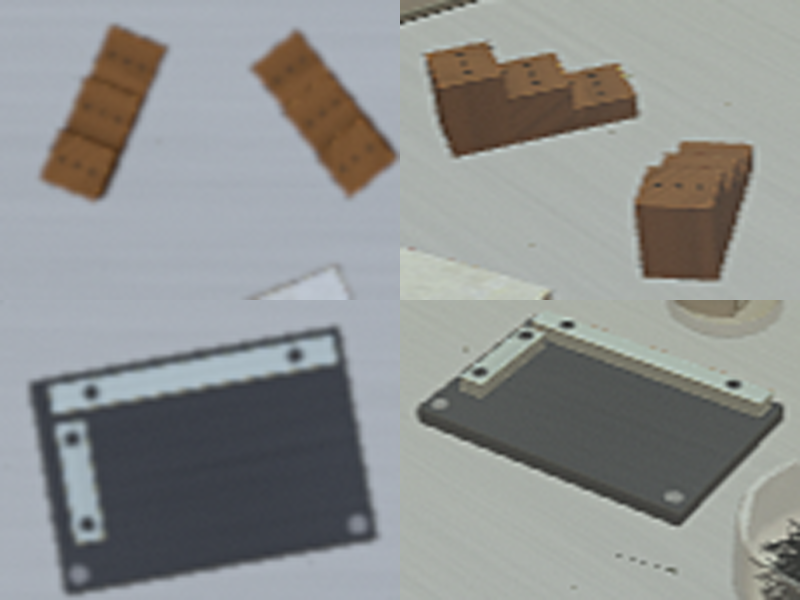

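```bash
cat > m.py <<'E'
from h import *
s,t=load("scene0"),load("top0")
def un(x,y,ox,oy,kx,ky): return ((x+.5)/kx-.5+ox,(y+.5)/ky-.5+oy)
T=lambda x,y:un(x,y,225,280,4,4); S=lambda x,y:un(x,y,170,235,4,300/85)
print("block tri")
for n,p,q in [("endL",(40,178),(28,54)),("endR",(101,201),(40,90)),("stepL",(62,134),(90,42)),("stepR",(118,155),(106,80))]:
    print(n,*tri(t,T(*p),s,S(*q)))
F=lambda x,y:un(x,y,258,172,4,4); G=lambda x,y:un(x,y,270,215,400/115,300/85)
for n,p,q in [("plate near-right",(377,537),(281,217)),("plate near-left",(66,594),(20,110)),("plate far-right",(340,328),(382,107)),("fence R-in",(338,362),(369,109)),("endfence near R",(104,538),(79,92))]:
    print(n,*tri(t,F(*p),s,G(*q)))
def poly(f,mask,z):
    n,l,st,c=cv2.connectedComponentsWithStats(mask.astype(np.uint8));out=[]
    for i in range(1,n):
        if st[i,4]>60:
            cs,_=cv2.findContours((l==i).astype(np.uint8),cv2.RETR_EXTERNAL,cv2.CHAIN_APPROX_NONE)
            P=np.array([onz(f,*p[0],z)[:2] for p in cs[0]],np.float32);out.append((cv2.minAreaRect(P),c[i],P))
    return out
im=t["image"].astype(int);hsv=cv2.cvtColor(t["image"],cv2.COLOR_BGR2HSV)
roi=np.zeros((480,640),bool);roi[280:335,225:335]=1
for r,c,P in poly(t,(hsv[...,1]>110)&roi,20): print("block",c.round(),r)
roi[:]=0;roi[170:250,258:358]=1
plate=(im.max(2)<110)&roi
k=cv2.morphologyEx(plate.astype(np.uint8),cv2.MORPH_OPEN,np.ones((2,2)))
cs,_=cv2.findContours(k,cv2.RETR_EXTERNAL,cv2.CHAIN_APPROX_NONE);cc=max(cs,key=cv2.contourArea)
print("plate",cv2.minAreaRect(np.array([onz(t,*p[0],10)[:2] for p in cc],np.float32)))
inner=cv2.fillPoly(np.zeros((480,640),np.uint8),[cc],1)
for r,c,P in poly(t,(im.min(2)>140)&(cv2.erode(inner,np.ones((3,3)))>0),20): print("fence",c.round(),r)
E
python3 m.py
```

```text
block tri
endL [ 372.14354096 -208.3284448    40.67583409] 0.44872784265138843
endR [ 360.23443961 -237.36240348   40.60199937] 2.0765066427938366
stepL [ 394.24904012 -219.54023817   42.086449  ] 2.468044281186986
stepR [ 383.69744761 -246.12769501   38.55008268] 1.55674496309868
plate near-right [ 439.97404228 -470.35518016   94.00363897] 93.92158546269287
plate near-left [ 420.17726419 -327.06010651   88.89160277] 104.19409233229591
plate far-right [ 533.64737161 -452.26731493   91.49203156] 88.92685797885056
fence R-in [ 519.07453192 -453.00244609   98.47632994] 93.41557949111208
endfence near R [ 443.8879461  -343.92504228   94.16282206] 99.64592344139079
block [251. 308.] ((402.1622619628906, -236.6524200439453), (29.39434814453125, 80.5279541015625), 65.26396179199219)
block [306. 308.] ((402.8525390625, -344.073486328125), (77.0965805053711, 28.193273544311523), 39.142337799072266)
plate ((592.0349731445312, -350.4234619140625), (108.61865997314453, 158.10305786132812), 10.25060749053955)
fence [278. 219.] ((576.8296508789062, -288.3680114746094), (46.7941780090332, 12.782966613769531), 9.980724334716797)
```

```bash
python3 - <<'E'
import re
x=open("m.py").read()
x=x.replace("un(x,y,258,172,4,4)","un(x,y-300,258,172,4,4)")
x=x.replace('[258:358]','[258:358]').replace("im.min(2)>140)&(cv2.erode(inner,np.ones((3,3)))>0)","im.min(2)>140)&roi&(im[...,0]-im[...,2]<60)")
x+='''
# edges of fences (tops z=20) from crop points, angle
def ln(p,q,z):
    a,b=onz(t,*F(*p),z),onz(t,*F(*q),z);print(a.round(1),b.round(1),np.degrees(np.arctan2(*(b-a)[1::-1])))
ln((338,362),(56,412),20);ln((335,333),(50,385),20);ln((104,538),(85,421),20);ln((377,537),(66,594),10)
for m in ((hsv[...,1]>110)&(np.indices((480,640))[1]<275)&(np.indices((480,640))[1]>225)&(np.indices((480,640))[0]>280)&(np.indices((480,640))[0]<335),):
    pass
print("px",[np.round(onz(t,*T(*p),z),1) for p,z in [((40,178),42),((101,201),42),((112,26),14),((168,46),14),((101,201),0)]])
'''
open("m.py","w").write(x)
E
python3 m.py
```

```text
block tri
endL [ 372.14354096 -208.3284448    40.67583409] 0.44872784265138843
endR [ 360.23443961 -237.36240348   40.60199937] 2.0765066427938366
stepL [ 394.24904012 -219.54023817   42.086449  ] 2.468044281186986
stepR [ 383.69744761 -246.12769501   38.55008268] 1.55674496309868
plate near-right [ 556.41593092 -436.43852509    5.91993653] 0.8442725015206906
plate near-left [ 527.53436585 -280.49796648    6.97354842] 1.3589458950060809
plate far-right [ 661.38660405 -417.1575464     8.66877877] 0.706825543823608
fence R-in [ 644.6048627  -417.9527716    15.98732847] 4.18469572406176
endfence near R [ 554.34550134 -299.13831612   14.06058868] 1.104571839480155
block [251. 308.] ((402.1622619628906, -236.6524200439453), (29.39434814453125, 80.5279541015625), 65.26396179199219)
block [306. 308.] ((402.8525390625, -344.073486328125), (77.0965805053711, 28.193273544311523), 39.142337799072266)
plate ((592.0349731445312, -350.4234619140625), (108.61865997314453, 158.10305786132812), 10.25060749053955)
fence [307. 207.] ((597.8914794921875, -346.7047424316406), (198.52786254882812, 158.71279907226562), 89.97611236572266)
fence [306. 190.] ((636.4697265625, -343.4471435546875), (12.917985916137695, 142.6687469482422), 10.323018074035645)
fence [278. 219.] ((576.8296508789062, -288.3680114746094), (46.7941780090332, 12.782966613769531), 9.980724334716797)
[ 642.7 -416.3   20. ] [ 617.4 -275.4   20. ] 100.16004905446853
[ 657.3 -414.8   20. ] [ 631.  -272.3   20. ] 100.44161785835841
[ 554.3 -300.    20. ] [ 612.9 -290.    20. ] 9.689696211953594
[ 555.8 -436.    10. ] [ 526.9 -280.3   10. ] 100.53585283865291
px [array([ 372.1, -208.4,   42. ]), array([ 361.2, -238.2,   42. ]), array([ 445. , -238.7,   14. ]), array([ 435.2, -266.7,   14. ]), array([ 357.6, -232.4,    0. ])]
```

```bash
cat > plan.py <<'E'
from h import *
def rows(pos,rpy,wps,hand):
    """wps: (x,y,z,psi,n rows); prints tool rows"""
    p=np.array(pos,float);M=R.from_euler("xyz",rpy,degrees=True);ps=rpy[2]-90
    for x,y,z,psi,n in wps:
        d=(np.array([x,y,z])-p)/n;dr=-((psi-ps+180)%360-180)/n
        for _ in range(n):
            sh=np.round(M.inv().apply(d),1);r=round(dr,1);print([0,0,r,*sh.tolist(),hand])
            p=p+M.apply(sh);M=M*R.from_rotvec([0,0,r],degrees=True)
        ps=psi
        print(" at",p.round(1),M.as_euler("xyz",degrees=True).round(1))
E
python3 - <<'E'
from plan import *
from workcell import *
s=state()
c=lambda a,r:(r*np.cos(np.radians(a)),r*np.sin(np.radians(a)))
rows(s["ee_pos"],s["ee_rot"],[(137,558,480,76.2,5),(*c(55,560),500,76.2,4),(*c(30,530),500,76.2,4),(*c(5,500),500,76.2,4),(*c(-15,470),500,70,3),(*c(-31.1,442),460,67.5,3)],1)
E
```

```text
[0, 0, np.float64(0.0), -0.0, -0.1, -53.4, 1]
[0, 0, np.float64(0.0), -0.0, -0.1, -53.4, 1]
[0, 0, np.float64(0.0), -0.0, -0.1, -53.4, 1]
[0, 0, np.float64(0.0), -0.0, -0.1, -53.4, 1]
[0, 0, np.float64(0.0), -0.0, -0.1, -53.4, 1]
 at [137.  557.9 480.2] [-179.9   -0.   166.2]
[0, 0, -0.0, -50.6, -13.1, -4.9, 1]
[0, 0, -0.0, -50.6, -13.1, -4.9, 1]
[0, 0, -0.0, -50.6, -13.1, -4.9, 1]
[0, 0, -0.0, -50.6, -13.1, -4.9, 1]
 at [321.1 458.8 499.9] [-179.9   -0.   166.2]
[0, 0, -0.0, -45.0, -38.8, 0.0, 1]
[0, 0, -0.0, -45.0, -38.8, 0.0, 1]
[0, 0, -0.0, -45.0, -38.8, 0.0, 1]
[0, 0, -0.0, -45.0, -38.8, 0.0, 1]
 at [458.9 265.2 500.1] [-179.9   -0.   166.2]
[0, 0, -0.0, -22.7, -51.5, 0.1, 1]
[0, 0, -0.0, -22.7, -51.5, 0.1, 1]
[0, 0, -0.0, -22.7, -51.5, 0.1, 1]
[0, 0, -0.0, -22.7, -51.5, 0.1, 1]
 at [497.9  43.4 500. ] [-179.9   -0.   166.2]
[0, 0, 2.1, 1.1, -56.9, 0.1, 1]
[0, 0, 2.1, -1.0, -56.9, 0.1, 1]
[0, 0, 2.1, -3.1, -56.9, 0.1, 1]
 at [ 454.  -121.6  500. ] [-179.9    0.   159.9]
[0, 0, 0.8, 11.4, -42.0, 13.4, 1]
[0, 0, 0.8, 10.9, -42.2, 13.4, 1]
[0, 0, 0.8, 10.3, -42.3, 13.4, 1]
 at [ 378.5 -228.2  460. ] [-179.9    0.   157.5]
```

>>> step_arm(
  steps=[
    [0,0,0,0,0,-54,1],
    [0,0,0,0,0,-54,1],
    [0,0,0,0,0,-54,1],
    [0,0,0,0,0,-54,1],
    [0,0,0,0,0,-54,1],
    [0,0,0,-50,-13,-5,1],
    [0,0,0,-50,-13,-5,1],
    [0,0,0,-50,-13,-5,1],
  ],
)

```text
time_s: 1.1
ee_pos: [274.6, 484.0, 498.7]
ee_rot: [-180.0, -0.0, 166.2]
force: [0.5, -0.5, 0.2]
gripper_width: 91.3
gripper_force: 0.0
```

>>> step_arm(
  steps=[
    [0,0,0,-50,-13,0,1],
    [0,0,0,-45,-39,0,1],
    [0,0,0,-45,-39,0,1],
    [0,0,0,-45,-39,0,1],
    [0,0,0,-45,-39,0,1],
    [0,0,0,-23,-51,0,1],
    [0,0,0,-23,-51,0,1],
    [0,0,0,-23,-51,0,1],
  ],
)

```text
time_s: 2.1
ee_pos: [487.2, 98.9, 498.5]
ee_rot: [-180.0, -0.0, 166.2]
force: [1.0, -0.3, -0.2]
gripper_width: 91.4
gripper_force: 0.0
```

```bash
python3 - <<'E'
from plan import *
from workcell import *
s=state();print(s["ee_pos"],s["ee_rot"],s["qpos"])
c=lambda a,r:(r*np.cos(np.radians(a)),r*np.sin(np.radians(a)))
rows(s["ee_pos"],s["ee_rot"],[(*c(5,500),500,76.2,1),(*c(-15,470),500,70,3),(*c(-31.1,442),450,67.5,3),(378.3,-228.2,120,67.5,6)],1)
E
```

```text
[487.17871775  98.92919671 498.47113344] [-1.79987071e+02 -4.19601499e-02  1.66205008e+02] [ 1.01496463e+01  9.14980096e+00  6.21875525e+01  5.50383029e-03
  1.08706243e+02 -6.60536031e+01]
[0, 0, np.float64(0.0), -23.8, -51.2, -1.5, 1]
 at [498.1  43.5 500. ] [-180.    -0.   166.2]
[0, 0, 2.1, 1.1, -57.0, 0.0, 1]
[0, 0, 2.1, -0.9, -57.0, 0.0, 1]
[0, 0, 2.1, -3.0, -56.9, 0.0, 1]
 at [ 454.  -121.7  500. ] [-180.    -0.   159.9]
[0, 0, 0.8, 11.4, -42.0, 16.7, 1]
[0, 0, 0.8, 10.8, -42.2, 16.7, 1]
[0, 0, 0.8, 10.2, -42.3, 16.7, 1]
 at [ 378.5 -228.3  450. ] [-180.    -0.   157.5]
[0, 0, -0.0, 0.0, 0.0, 55.0, 1]
[0, 0, -0.0, 0.0, 0.0, 55.0, 1]
[0, 0, -0.0, 0.0, 0.0, 55.0, 1]
[0, 0, -0.0, 0.0, 0.0, 55.0, 1]
[0, 0, -0.0, 0.0, 0.0, 55.0, 1]
[0, 0, -0.0, 0.0, 0.0, 55.0, 1]
 at [ 378.3 -228.3  120. ] [-180.    -0.   157.5]
```

>>> step_arm(
  steps=[
    [0,0,0,-24,-51,0,1],
    [0,0,2.1,1,-57,0,1],
    [0,0,2.1,-1,-57,0,1],
    [0,0,2.1,-3,-57,0,1],
    [0,0,0.8,11.4,-42,17,1],
    [0,0,0.8,10.8,-42.2,17,1],
    [0,0,0.8,10.2,-42.3,17,1],
    [0,0,0,0,0,55,1],
  ],
)

```text
time_s: 3.1
ee_pos: [378.4, -229.1, 393.9]
ee_rot: [-179.9, 0.3, 157.2]
force: [0.5, -0.6, -1.1]
gripper_width: 91.3
gripper_force: 0.0
```

>>> step_arm(
  steps=[
    [0,0,0,0,0,55,1],
    [0,0,0,0,0,55,1],
    [0,0,0,0,0,55,1],
    [0,0,0,0,0,55,1],
    [0,0,0,0,0,55,1],
    [0,0,0,0,0,0,1],
    [0,0,0,0,0,0,1],
    [0,0,0,0,0,0,1],
  ],
)

```text
time_s: 4.1
ee_pos: [380.5, -227.5, 120.2]
ee_rot: [-180.0, 0.3, 157.5]
force: [0.4, 0.1, 0.1]
gripper_width: 91.3
gripper_force: 0.0
```

```bash
python3 - <<'E'
from plan import *
from workcell import *
s=state();print(s["ee_pos"],s["ee_rot"],s["force"])
f=grab_frame("top");g=grab_frame("scene")
a=cv2.resize(f["image"][250:370,170:330],(640,480))[:, :480];a=cv2.resize(f["image"][260:360,180:313],(400,300));b=cv2.resize(g["image"][150:330,110:350],(400,300))
cv2.imwrite("pics/above.png",np.hstack([a,b]))
rows(s["ee_pos"],s["ee_rot"],[(378.3,-228.2,16,67.5,4)],1)
E
```

```text
[ 380.48588602 -227.48391625  120.1832271 ] [-179.955649      0.28198083  157.50313709] [0.37172654 0.05753216 0.10824348]
[0, 0, np.float64(0.0), 0.6, -0.4, 26.0, 1]
[0, 0, np.float64(0.0), 0.6, -0.4, 26.0, 1]
[0, 0, np.float64(0.0), 0.6, -0.4, 26.0, 1]
[0, 0, np.float64(0.0), 0.6, -0.4, 26.0, 1]
 at [ 378.1 -228.3   16.2] [-180.     0.3  157.5]
```

View pics/above.png

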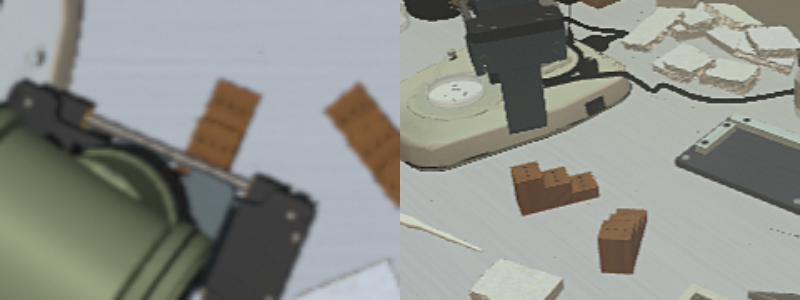

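>>> step_arm(
  steps=[
    [0,0,0,0.6,-0.4,26,1],
    [0,0,0,0.6,-0.4,26,1],
    [0,0,0,0.6,-0.4,26,1],
    [0,0,0,0.6,-0.4,25,1],
    [0,0,0,0,0,0,0],
    [0,0,0,0,0,0,0],
    [0,0,0,0,0,0,0],
    [0,0,0,0,0,0,0],
  ],
  force=30,
)

```text
time_s: 5.2
ee_pos: [376.5, -227.3, 15.7]
ee_rot: [-180.0, 0.1, 157.5]
force: [0.9, -0.8, -0.1]
gripper_width: 53.8
gripper_force: 0.0
```

>>> step_arm(
  steps=[
    [0,0,0,0,0,0,0],
    [0,0,0,0,0,0,0],
    [0,0,0,0,0,0,0],
    [0,0,0,0,0,0,0],
    [0,0,0,0,0,0,0],
    [0,0,0,0,0,0,0],
    [0,0,0,0,0,-10,0],
    [0,0,0,0,0,-20,0],
  ],
)

```text
time_s: 6.2
ee_pos: [375.5, -226.6, 45.0]
ee_rot: [180.0, -0.1, 157.5]
force: [1.0, -0.1, -0.5]
gripper_width: 29.6
gripper_force: 30.0
```

```bash
python3 - <<'E'
from plan import *
from workcell import *
s=state();print(s["ee_pos"],s["ee_rot"],s["force"],s["torque"],s["gripper_width"],s["gripper_force"])
f=grab_frame("top");g=grab_frame("scene")
a=cv2.resize(f["image"][260:360,180:313],(400,300));b=cv2.resize(g["image"][170:290,140:300],(400,300))
cv2.imwrite("pics/grip.png",np.hstack([a,b]))
E
```

```text
[ 375.46011503 -226.64540958   45.00220231] [ 1.79976001e+02 -1.16064794e-01  1.57507564e+02] [ 1.04910108 -0.0578244  -0.51637359] [ 0.00763258 -0.00147615 -0.03371284] 29.58765599649492 29.999506417661905
```

View pics/grip.png

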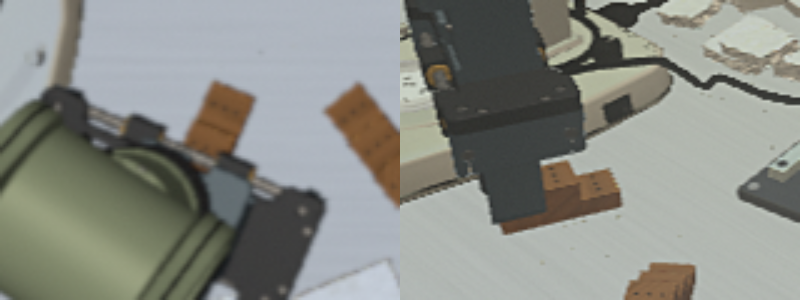

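```bash
python3 - <<'E'
from plan import *
from workcell import *
s=state()
rows(s["ee_pos"],s["ee_rot"],[(385,-230,90,67.5,1),(596.4,-321.9,90,10.3,6),(596.4,-321.9,34,10.3,2)],0)
E
```

```text
[0, 0, np.float64(0.0), -8.1, 0.9, -43.3, 0]
 at [ 385. -230.   90.] [-180.     0.2  157.5]
[0, 0, 9.5, -38.4, -0.7, 0.2, 0]
[0, 0, 9.5, -38.0, 5.7, 0.2, 0]
[0, 0, 9.5, -36.5, 11.9, 0.2, 0]
[0, 0, 9.5, -34.1, 17.7, 0.2, 0]
[0, 0, 9.5, -30.7, 23.1, 0.2, 0]
[0, 0, 9.5, -26.4, 27.9, 0.2, 0]
 at [ 596.4 -321.9   89.8] [179.8   0.2 100.5]
[0, 0, -0.0, 0.1, -0.1, 27.9, 0]
[0, 0, -0.0, 0.1, -0.1, 27.9, 0]
 at [ 596.4 -321.9   34. ] [179.8   0.2 100.5]
```

>>> step_arm(
  steps=[
    [0,0,0,-8,1,-44,0],
    [0,0,9.5,-38.4,-0.7,0,0],
    [0,0,9.5,-38,5.7,0,0],
    [0,0,9.5,-36.5,11.9,0,0],
    [0,0,9.5,-34,17.7,0,0],
    [0,0,9.5,-30.7,23,0,0],
    [0,0,9.5,-26.4,28,0,0],
    [0,0,0,0,0,0,0],
  ],
)

```text
time_s: 7.3
ee_pos: [597.0, -321.7, 87.5]
ee_rot: [180.0, 0.0, 100.5]
force: [-1.5, 0.3, -0.6]
gripper_width: 30.0
gripper_force: 30.0
```

```bash
python3 - <<'E'
from plan import *
from workcell import *
f=grab_frame("top");g=grab_frame("scene")
s=state();print(s["ee_pos"],s["ee_rot"],s["force"],s["torque"],s["gripper_width"],s["gripper_force"])
a=cv2.resize(f["image"][150:270,240:400],(400,300));b=cv2.resize(g["image"][160:295,250:430],(400,300))
cv2.imwrite("pics/over.png",np.hstack([a,b]))
rows(s["ee_pos"],s["ee_rot"],[(596.4,-321.9,34,10.3,2)],0)
E
```

```text
[ 594.29462768 -320.50891947   87.70307041] [-1.79883094e+02 -9.84533022e-02  1.00567830e+02] [ 0.02382308  1.58505898 -0.62059461] [-0.09271215  0.05199518 -0.00538676] 29.69094609498147 29.999502506107092
[0, 0, np.float64(0.1), -0.9, 1.0, 26.8, 0]
[0, 0, np.float64(0.1), -0.9, 1.0, 26.8, 0]
 at [ 596.5 -321.8   34.1] [-1.799e+02 -1.000e-01  1.004e+02]
```

View pics/over.png

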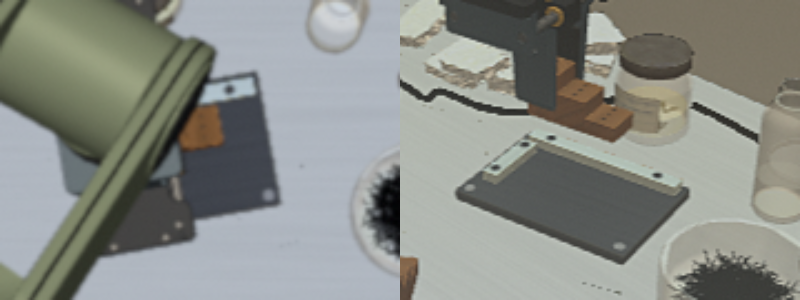

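>>> step_arm(
  steps=[
    [0,0,0,0,0,27,0],
    [0,0,0,0,0,27,0],
    [0,0,0,0,0,2,0],
    [0,0,0,0,0,1.5,0],
    [0,0,0,0,0,1.5,0],
    [0,0,0,0,0,1,0],
    [0,0,0,0,0,0,0],
    [0,0,0,0,0,0,0],
  ],
)

```text
time_s: 8.4
ee_pos: [595.2, -321.0, 29.1]
ee_rot: [180.0, 0.0, 100.5]
force: [-0.3, -0.1, 0.1]
gripper_width: 29.4
gripper_force: 30.0
```

>>> step_arm(
  steps=[
    [0,0,0,0,0,0.5,0],
    [0,0,0,0,0,0.5,0],
    [0,0,0,0,0,0.5,0],
    [0,0,0,0,0,0.5,0],
    [0,0,0,0,0,0.5,0],
    [0,0,0,0,0,0.5,0],
    [0,0,0,0,0,0,0],
    [0,0,0,0,0,0,0],
  ],
)

```text
time_s: 9.4
ee_pos: [595.1, -320.9, 25.9]
ee_rot: [180.0, -0.0, 100.5]
force: [0.1, 0.3, 0.5]
gripper_width: 30.2
gripper_force: 30.0
```

>>> step_arm(
  steps=[
    [0,0,0,0,0,0.4,0],
    [0,0,0,0,0,0.4,0],
    [0,0,0,0,0,0.4,0],
    [0,0,0,0,0,0,0],
    [0,0,0,0,0,0,0],
    [0,0,0,0,0,0,0],
    [0,0,0,0,0,0,0],
    [0,0,0,0,0,0,0],
  ],
)

```text
time_s: 10.4
ee_pos: [595.1, -321.0, 25.0]
ee_rot: [180.0, -0.0, 100.5]
force: [-1.1, 1.8, 5.9]
gripper_width: 29.9
gripper_force: 30.0
```

>>> step_arm(
  steps=[
    [0,0,0,0,1.2,0,0],
    [0,0,0,0,1.2,0,0],
    [0,0,0,0,1.2,0,0],
    [0,0,0,0,1.2,0,0],
    [0,0,0,0,1.2,0,0],
    [0,0,0,0,1.2,0,0],
    [0,0,0,0,0.8,0,0],
    [0,0,0,0,0,0,0],
  ],
)

```text
time_s: 11.4
ee_pos: [602.9, -320.0, 25.0]
ee_rot: [-180.0, 0.0, 100.5]
force: [-1.5, -0.9, 5.9]
gripper_width: 29.8
gripper_force: 30.0
```

>>> step_arm(
  steps=[
    [0,0,0,0,0.5,0,0],
    [0,0,0,0,0.5,0,0],
    [0,0,0,0,0.5,0,0],
    [0,0,0,0,0.5,0,0],
    [0,0,0,0,0.5,0,0],
    [0,0,0,0,0.5,0,0],
    [0,0,0,0,0.4,0,0],
    [0,0,0,0,0,0,0],
  ],
)

```text
time_s: 12.4
ee_pos: [606.2, -319.4, 25.0]
ee_rot: [-180.0, 0.0, 100.5]
force: [-1.6, -1.2, 5.5]
gripper_width: 30.5
gripper_force: 30.0
```

```bash
python3 - <<'E'
from workcell import *
s=state();print(s["ee_pos"],s["ee_rot"],s["force"],s["torque"])
E
```

```text
[ 606.2188474  -319.4055438    25.03725007] [-1.79991986e+02  4.25008788e-02  1.00508249e+02] [-1.59939772 -1.19867346  5.53007978] [-0.24237908  0.48753788 -0.05598041]
```

>>> step_arm(
  steps=[
    [0,0,0,0,0.4,0,0],
    [0,0,0,0,0.4,0,0],
    [0,0,0,0,0.4,0,0],
    [0,0,0,0,0.4,0,0],
    [0,0,0,0,0.4,0,0],
    [0,0,0,0,0.2,0,0],
    [0,0,0,0,0,0,0],
    [0,0,0,0,0,0,0],
  ],
)

```text
time_s: 13.4
ee_pos: [608.3, -319.0, 25.0]
ee_rot: [-180.0, 0.0, 100.5]
force: [-1.5, -0.7, 6.1]
gripper_width: 29.8
gripper_force: 30.0
```

```bash
python3 - <<'E'
from workcell import *
s=state();print(s["ee_pos"],s["ee_rot"],s["force"],s["torque"])
E
```

```text
[ 608.34832725 -319.01982423   25.02489876] [-1.79987943e+02  4.27965544e-02  1.00512931e+02] [-1.48639417 -0.68917861  6.06037933] [-0.18572901  0.48918643 -0.02654317]
```

>>> step_arm(
  steps=[
    [0,0,0,1.5,0,0,0],
    [0,0,0,1.5,0,0,0],
    [0,0,0,1.5,0,0,0],
    [0,0,0,1.5,0,0,0],
    [0,0,0,1.5,0,0,0],
    [0,0,0,1.5,0,0,0],
    [0,0,0,1,0,0,0],
    [0,0,0,0,0,0,0],
  ],
)

```text
time_s: 14.4
ee_pos: [606.9, -308.8, 25.0]
ee_rot: [180.0, 0.0, 100.5]
force: [-0.7, -4.8, 6.1]
gripper_width: 29.6
gripper_force: 30.0
```

>>> step_arm(
  steps=[
    [0,0,0,0,0.4,0,0],
    [0,0,0,0,0.4,0,0],
    [0,0,0,0,0.4,0,0],
    [0,0,0,0,0.4,0,0],
    [0,0,0,0,0,0,0],
    [0,0,0,0,0,0,0],
    [0,0,0,0,0,0,0],
    [0,0,0,0,0,0,0],
  ],
)

```text
time_s: 15.4
ee_pos: [607.0, -308.8, 25.1]
ee_rot: [-179.9, 0.0, 100.5]
force: [-4.1, -4.0, 7.2]
gripper_width: 29.4
gripper_force: 30.0
```

```bash
python3 - <<'E'
from workcell import *
s=state();print(s["ee_pos"],s["ee_rot"],s["force"],s["torque"])
E
```

```text
[ 606.98566982 -308.75767989   25.0517695 ] [-1.79865844e+02  1.95275756e-03  1.00509654e+02] [-4.10426376 -3.99357014  7.22586311] [-1.13283422  0.86436307 -0.20344077]
```

>>> step_arm(
  steps=[
    [0,0,0,0,0.4,0,0],
    [0,0,0,0,0.4,0,0],
    [0,0,0,0,0.4,0,0],
    [0,0,0,0,0.4,0,0],
    [0,0,0,0,0,0,0],
    [0,0,0,0,0,0,0],
    [0,0,0,0,0,0,0],
    [0,0,0,0,0,0,0],
  ],
)

```text
time_s: 16.4
ee_pos: [607.1, -308.7, 25.0]
ee_rot: [-179.7, -0.0, 100.5]
force: [-7.8, -6.1, 10.0]
gripper_width: 29.6
gripper_force: 30.0
```

```bash
cat > st.py <<'E'
from workcell import *
import numpy as np
s=state();a=np.radians(10.4);c,n=np.cos(a),np.sin(a)
f=s["force"];t=s["torque"];p=s["ee_pos"]-np.array([593.5,-350.6,0])
print("pos fix",np.round([c*p[0]+n*p[1],-n*p[0]+c*p[1],p[2]],2),"rot",np.round(s["ee_rot"],2))
print("F fix",np.round([c*f[0]+n*f[1],-n*f[0]+c*f[1],f[2]],2),"T fix",np.round([c*t[0]+n*t[1],-n*t[0]+c*t[1],t[2]],3),s["gripper_width"],s["time_s"])
E
python3 st.py
```

```text
pos fix [20.93 38.77 25.04] rot [-1.797e+02 -3.000e-02  1.005e+02]
F fix [-8.78 -4.57 10.01] T fix [-1.075  1.749 -0.384] 29.626178524221302 16.4
```

>>> step_arm(
  steps=[
    [0,0,0.2,0,0,0,0],
    [0,0,0.2,0,0,0,0],
    [0,0,0,0.4,0,0,0],
    [0,0,0,0.4,0,0,0],
    [0,0,0,0.4,0,0,0],
    [0,0,0,0,0,0,0],
    [0,0,0,0,0,0,0],
    [0,0,0,0,0,0,0],
  ],
)

```text
time_s: 17.4
ee_pos: [607.3, -308.5, 25.1]
ee_rot: [-179.7, 0.1, 100.2]
force: [-7.3, -8.7, 8.6]
gripper_width: 29.6
gripper_force: 30.0
```

```bash
python3 st.py
```

```text
pos fix [21.13 38.9  25.06] rot [-1.7973e+02  9.0000e-02  1.0017e+02]
F fix [-8.78 -7.23  8.62] T fix [-1.453  1.686 -0.037] 29.592056380514503 17.4
```

>>> step_arm(
  steps=[
    [-0.12,0,-0.15,0,0,0,0],
    [-0.12,0,0,0,0,0.3,0],
    [0,0,0,0.4,0.4,0.3,0],
    [0,0,0,0.4,0.4,0,0],
    [0,0,0,0.4,0.4,0,0],
    [0,0,0,0,0,0,0],
    [0,0,0,0,0,0,0],
    [0,0,0,0,0,0,0],
  ],
  force=45,
)

```text
time_s: 18.4
ee_pos: [607.3, -308.5, 25.0]
ee_rot: [-179.9, 0.2, 100.3]
force: [-10.0, -11.4, 10.8]
gripper_width: 30.0
gripper_force: 45.0
```

```bash
python3 st.py; python3 - <<'E'
from plan import *
from workcell import *
f=grab_frame("top");g=grab_frame("scene")
a=cv2.resize(f["image"][165:255,250:370],(400,300),interpolation=cv2.INTER_CUBIC);b=cv2.resize(g["image"][205:280,280:380],(400,300),interpolation=cv2.INTER_CUBIC)
cv2.imwrite("pics/home.png",np.hstack([a,b]))
E
```

```text
pos fix [21.14 38.94 25.02] rot [-179.88    0.18  100.3 ]
F fix [-11.88  -9.44  10.81] T fix [-1.858  2.369 -0.357] 29.978907740853792 18.4
```

View pics/home.png

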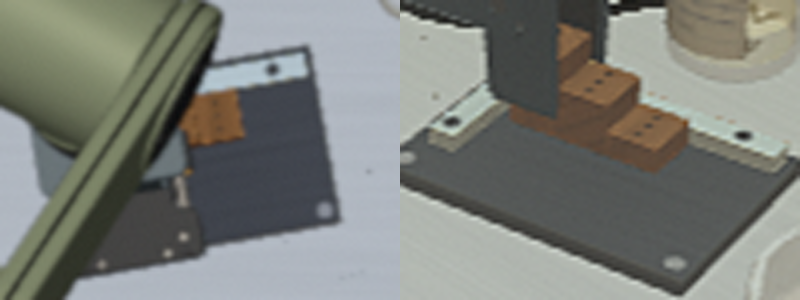

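```bash
cat > chk.py <<'E'
from plan import *
import pickle,sys
s,t=load("scene0"),load("top0")
a=np.radians(10.4);c,n=np.cos(a),np.sin(a)
def fx(P): p=P-np.array([593.5,-350.6,0]);return np.round([c*p[0]+n*p[1],-n*p[0]+c*p[1],p[2]],1)
T=lambda x,y:((x+.5)/3.333-.5+250,(y+.5)/3.333-.5+165); S=lambda x,y:((x-400+.5)/4-.5+280,(y+.5)/4-.5+205)
for p in [(236,90),(244,138)]: print("top low end",fx(onz(t,*T(*p),24)))
for p,z in [((656,140),24),((687,119),24),((655,171),10),((686,150),10)]: print("scene low end",fx(onz(s,*S(*p),z)))
print("endfence near R top, scene",fx(onz(s,*S(456,149),20)),"long fence right-in top",fx(onz(s,*S(781,157),20)), fx(onz(s,*S(800,140),20)))
print("plate near-right",fx(onz(s,*S(683,287),10)),fx(onz(t,*T(340,218),10)),"far-right",fx(onz(t,*T(308,47),10)))
print("fence right end top",fx(onz(t,*T(303,55),20)),fx(onz(t,*T(308,77),20)))
E
python3 chk.py
```

```text
top low end [ 34.7 -29.3  24. ]
top low end [  5.5 -28.9  24. ]
scene low end [ 13.  -25.2  24. ]
scene low end [ 35.7 -28.1  24. ]
scene low end [  9.3 -27.4  10. ]
scene low end [ 31.8 -30.6  10. ]
endfence near R top, scene [-38.4  48.8  20. ] long fence right-in top [ 37.9 -75.9  20. ] [ 54.8 -76.7  20. ]
plate near-right [-56.9 -80.8  10. ] [-50.8 -77.1  10. ] far-right [ 54.7 -76.8  10. ]
fence right end top [ 48.9 -72.6  20. ] [ 35.3 -73.1  20. ]
```

>>> step_arm(
  steps=[
    [0,0,0,0,-1,-0.2,0],
    [0,0,0,0,-1,-0.2,0],
    [0,0,0,0,-1,-0.2,0],
    [0,0,0,0,-1,0,0],
    [0,0,0,0,-1,0,0],
    [0,0,0,0,0,0,0],
    [0,0,0,0,0,0,0],
    [0,0,0,0,0,0,0],
  ],
)

```text
time_s: 19.5
ee_pos: [606.5, -306.3, 25.1]
ee_rot: [179.7, 0.0, 100.3]
force: [0.6, -3.0, 6.0]
gripper_width: 30.0
gripper_force: 45.0
```

```bash
python3 st.py
```

```text
pos fix [20.78 41.27 25.05] rot [1.7967e+02 3.0000e-02 1.0028e+02]
F fix [ 0.   -3.04  5.95] T fix [-0.743  0.057  0.011] 29.99901244181431 19.5
```

>>> step_arm(
  steps=[
    [0,0,0,0.5,0,0,0],
    [0,0,0,0.5,0,0,0],
    [0,0,0,0.5,0,0,0],
    [0,0,0,0.5,0,0,0],
    [0,0,0,0.5,0,0,0],
    [0,0,0,0.5,0,0,0],
    [0,0,0,0,0,0,0],
    [0,0,0,0,0,0,0],
  ],
)

```text
time_s: 20.5
ee_pos: [606.0, -303.2, 25.1]
ee_rot: [179.7, 0.0, 100.3]
force: [0.7, -3.0, 5.2]
gripper_width: 29.7
gripper_force: 45.0
```

```bash
python3 st.py
```

```text
pos fix [20.81 44.33 25.07] rot [1.7967e+02 3.0000e-02 1.0028e+02]
F fix [ 0.19 -3.07  5.24] T fix [-0.663  0.048  0.055] 29.719115743998078 20.5
```

>>> step_arm(
  steps=[
    [0,0,0,0.5,0,0,0],
    [0,0,0,0.5,0,0,0],
    [0,0,0,0.5,0,0,0],
    [0,0,0,0.5,0,0,0],
    [0,0,0,0.5,0,0,0],
    [0,0,0,0.5,0,0,0],
    [0,0,0,0,0,0,0],
    [0,0,0,0,0,0,0],
  ],
)

```text
time_s: 21.5
ee_pos: [605.9, -302.8, 25.1]
ee_rot: [179.6, 0.3, 100.3]
force: [1.3, -9.3, 4.0]
gripper_width: 29.9
gripper_force: 45.0
```

```bash
python3 st.py
```

```text
pos fix [20.81 44.77 25.12] rot [179.62   0.29 100.31]
F fix [-0.36 -9.36  3.96] T fix [-1.889  0.074 -0.024] 29.932547606907008 21.5
```

>>> step_arm(
  steps=[
    [0,0.15,0,0,0.7,0,0],
    [0,0.15,0,0,0.7,0.2,0],
    [0,0,0,0,0.7,0.2,0],
    [0,0,0,0.3,0.7,0.2,0],
    [0,0,0,0.3,0.7,0,0],
    [0,0,0,0.3,0.7,0,0],
    [0,0,0,0,0,0,0],
    [0,0,0,0,0,0,0],
  ],
)

```text
time_s: 22.5
ee_pos: [606.1, -302.8, 25.0]
ee_rot: [-180.0, 0.0, 100.3]
force: [-8.1, -14.0, 10.1]
gripper_width: 29.5
gripper_force: 45.0
```

```bash
python3 st.py
```

```text
pos fix [21.01 44.76 25.  ] rot [-1.7996e+02  1.0000e-02  1.0034e+02]
F fix [-10.46 -12.34  10.14] T fix [-2.49   1.933 -0.118] 29.465558208037145 22.5
```

>>> step_arm(
  steps=[
    [0,0,-0.1,0,0.4,0,0],
    [0,0,0,0,0.4,0,0],
    [0,0,0,0,0.4,0,0],
    [0,0,0,0,0,0,0],
    [0,0,0,0,0,0,0],
    [0,0,0,0,0,0,0],
    [0,0,0,0,0,0,0],
    [0,0,0,0,0,0,0],
  ],
)

```text
time_s: 23.5
ee_pos: [606.1, -302.7, 25.0]
ee_rot: [-179.8, -0.0, 100.4]
force: [-10.6, -14.9, 10.8]
gripper_width: 29.8
gripper_force: 45.0
```

```bash
python3 st.py; python3 - <<'E'
from plan import *
from workcell import *
f=grab_frame("top");g=grab_frame("scene")
a=cv2.resize(f["image"][165:255,250:370],(400,300),interpolation=cv2.INTER_CUBIC);b=cv2.resize(g["image"][205:280,280:380],(400,300),interpolation=cv2.INTER_CUBIC)
cv2.imwrite("pics/home2.png",np.hstack([a,b]))
E
```

```text
pos fix [21.06 44.8  25.04] rot [-1.7984e+02 -2.0000e-02  1.0041e+02]
F fix [-13.1  -12.7   10.83] T fix [-2.558  2.473 -0.383] 29.84069686207373 23.5
```

View pics/home2.png

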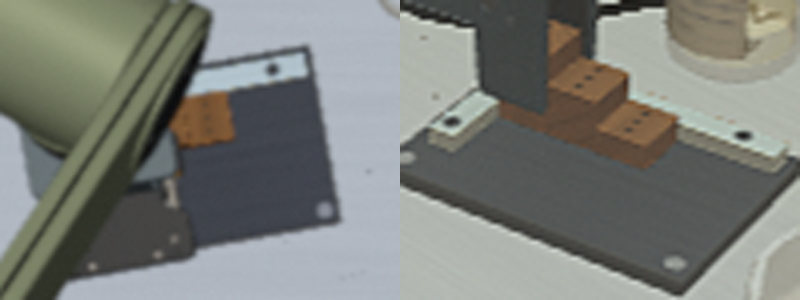

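```bash
python3 -c "
from workcell import *
print(job_done())"
```

```text
the job is handed in; nothing more can be done
None
```

The job is handed in: the leftmost block is upright on the plate, still gripped at 45 N and pressed into the corner with about 13 N on each fence. It took about 24 s of the 38 s, and the readings fit it bearing on both fences at once. Nothing else on the bench was touched.

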